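Press a grinding burr home with the ratchet clamp

TASK

The grinding burr in the cradle of the ratchet clamp is not fully in its square holder: close the scissor handles gently until the last ratchet tooth catches and the burr is fully home, and let go for a second so that you see the teeth hold by themselves. Then press the moving handle down, sideways to the scissor plane, to free the teeth, let the clamp spring fully open, and take the holder out and lay it gently flat in the low aluminium tray. Never put more than 18 N on the moving handle, and leave the other things where they are.

Things in the scene. Friction and masses are not known exactly. Their poses are not given: they have to be found in the camera images.
- clamp: Ratchet clamp like a big steel towel clamp, bolted to the bench, scissor plane level, 50 mm above the bench. Origin on the bench under the scissor pivot; its x axis runs from the pivot to the jaws, its -x axis to the two finger rings, y to its left, z up. Base plate 150 x 100 x 12 mm (clamp x -45 to 105, y -50 to 50 mm). Nothing stands under the rings except the bench.
- fixed_ring (a point): Top of the centre of the finger ring of the fixed handle, at clamp x -120, y -17.5, z 54 mm. The ring is an oval of 8 mm round bar, outside 34 mm (x) by 22 mm (y), hole only 18 x 6 mm. It does not move.
- moving_ring (a point): Top of the centre of the moving handle's finger ring, the same oval; clamp x -120, y 32, z 54 mm when open, y 4 to 13 mm when closed. It swings level about the pivot (radius 124 mm), towards the fixed ring to close. Both rings measure 72 mm over their outer sides when open, 44 to 53 mm closed. Its outer side (clamp +y) can be pushed, its top pressed.
- lever (a joint): Angle of the moving half about the pivot, rad: 0 open, grows in closing; a spring (1.5 to 2.5 N at the ring) opens it. Two ratchet teeth catch at about 0.09 and 0.15. Closing takes 6 to 11 N at the ring. The burr comes home past the last tooth, anywhere from 0.155 to 0.23 (the screw-set far jaw varies): only the rising force tells. Let go, it falls back to about 0.145.
- handle (a joint): Downward bend of the moving handle, rad: 0 at rest, hard stop at 0.065 (6.5 mm at the ring, about 8 N). The teeth are free above about 0.05 (5 mm, about 6 N). They catch again if the handle is let up before the lever has opened past both, and a pressing finger's friction can stop the spring from opening it: hold it down and draw it outwards (clamp +y).
- cradle (a point): Where the holder's middle lies between the jaws at the start: clamp x 69, y 4, z 50 mm; it lies along clamp y and closing shifts it up to 6 mm towards +y. It rests in two U supports 6 mm wide, 17 mm either side of this point, 24.5 mm wide along x, cheeks up to mid-height of the holder; 28 mm free between them, 30 mm of free height below. The jaw arms stay clear by 30 mm along y.
- holder_mid (a point): Middle of the tool holder, a square steel bar 16 x 44 x 16 mm (its own y is its long axis), about 0.1 kg in all, with a thin brass band. Its underside lies 8 mm lower. The burr stands out of its -y end.
- burr (a joint): How far the burr stands out from home, m: 0 is fully home, 0.005 to 0.0075 at the start. The burr head is a pale stone disc 14 mm across and 8 mm long at the holder's -y end, on an 8 mm brass shank; it slides in hard (about 6 N on the head) and stays where it is.
- tray: Low open aluminium tray 170 x 130 mm, 22 mm high, walls and floor 4 mm thick; origin at the middle of its underside, x along its 170 mm side. Fixed. It stands on one side of the clamp, a taller plywood stock box with four compartments on the other.
- tumbler_rim (a point): Bystander: centre of the mouth of a blue glass tumbler, 80 mm wide, 95 mm high.
- jar: Bystander: amber glass jar, 64 mm wide, 75 mm high; origin under its middle.
- bottle: Bystander: white plastic bottle, 48 mm wide, 120 mm high; origin under its middle.
- stick: Bystander: reddish dressing stick, 100 x 20 x 14 mm; origin under its middle.
- brush: Bystander: hand brush lying on the bench, long axis x.
- spare: Bystander: plain steel bar 12 x 70 x 12 mm without a burr; origin under its middle.
- washer: Bystander: cork ring 60 mm across, 10 mm high; origin under its middle.
Mind the look-alikes: they are no part of the job. Leave any pink look-alike of the part that bears holder_mid alone. Leave any pink look-alike of the tray alone.

How it is judged (in metres and radians):
On the way, in this order (a step that is already met when the one before it is completed fails the run):
1. the last tooth holds the clamp closed with the burr home (under 1 mm proud), no finger on the moving handle (value of joint lever above 0.125 rad and value of joint burr below 0.001 m and value of joint handle below 0.02 rad and contact force between the fingers and lever below 0.2 N and distance between holder_mid and cradle below 0.009 m), for 0.4 s.
2. the teeth are released and the clamp is open again, the holder still in its cradle (value of joint lever below 0.03 rad and value of joint burr below 0.001 m and distance between holder_mid and cradle below 0.012 m), for 0.2 s.
At the end, for the whole second after the job is handed in: The clamp is open (lever under 0.03 rad), the burr under 1 mm from home, and the holder lies flat and still on the tray's floor, released (its middle 8 to 16 mm above the tray's underside, within 80 x 60 mm of its centre) (value of joint lever below 0.03 rad and value of joint burr below 0.001 m and x of holder_mid in the frame of tray between -0.08 and 0.08 m and y of holder_mid in the frame of tray between -0.06 and 0.06 m and z of holder_mid in the frame of tray between 0.008 and 0.016 m and linear speed of holder below 0.02 m/s); the robot touches nothing.
It fails at once if more than 18 N on the moving handle (contact force between the fingers and lever above 18 N).
It fails at once if the holder is dropped or thrown into the tray (over 0.6 m/s less than 60 mm above it) (linear speed of holder above 0.6 m/s and z of holder_mid in the frame of tray below 0.06 m and horizontal distance between holder_mid and tray below 0.11 m).
It fails at once if a bystander is moved more than 30 mm (distance of any of tumbler_rim, jar, bottle, stick, brush, spare, washer from where it was at the start of the episode above 0.03 m).
It also fails if it takes over 64 s, if anything falls off the work surface, if the arm or the gripper's body presses on something with over 40 N, if the wrist force passes 120 N, or if a joint passes its speed limit or range.

ROBOT

A 7-joint arm with a two-finger parallel gripper is mounted at the origin on the work surface. World frame = base frame: x ahead of the robot, y to its left, z up, the work surface at z = 0. Lengths are in mm, angles in rad, forces in N, time in s.
With the tool pointing down it reaches from about 400 to 900 mm from the base axis. Payload 5.6 kg.
Tool frame: the origin (TCP) lies midway between the tips of the shut fingers; the grasp point (between the pads) lies 19 mm behind it; z points along the fingers, y is the direction in which the jaws open and shut (so a half turn about z gives the same grasp; the last joint's range is limited). The gripper opens to 92 mm and grips with 3 to 60 N. Pads are 20 mm wide; open, the fingers measure 128 mm over their backs; the gripper's body (75 mm by 189 mm) begins 69 mm behind the grasp point.
Start: joints at [-1.19, 0.468, -0.012, 1.603, 0.006, 1.071, -0.056], TCP at [267.338, 592.486, 214.592] pointing down, gripper open.
Joint ranges: [-2.53, 2.53], [-0.31, 2.02], [-1.57, 1.55], [0.28, 2.44], [-1.29, 4.43], [0.15, 1.84], [-2.92, 2.92]. Speed limits (rad/s): [2.57, 2.57, 3.14, 3.14, 3.14, 3.14, 3.14].

INTERFACE

Orientations are given as a unit quaternion [w, x, y, z].
In Python, from plant import monitor, cams, ctrl, finder gives the robot as it stands.
- The arm moves only by the shell command python3 -m handwheel 'ROWS'. ROWS is JSON, a list of rows, each an object with "dr": the turn, a rotation vector about the tool's x, y, z in degrees, a list of three; "xyz": the shift along the tool's x, y, z in cm, a list of three; "gripper": the closure, from -1 (fully open) to 1 (shut). In form: [{"dr": [wx, wy, wz], "xyz": [tx, ty, tz], "gripper": gripper}, ...]. A call has exactly 5 rows; each row is the pose to reach, as a shift and turn from the pose commanded when the call began, along the tool's axes at that moment; what a row does not reach only later rows make up. A row lasts 1/12 s, in which the tool goes at most 41.7 mm and 7.16 degrees, less where a joint would pass 70% of its speed; a pose out of reach is approached as far as the arm can. A call with a gripper value outside its range is refused whole. The fingers move at their own pace and stop on an object; the grip force is fixed at half the most. Time passes only in rows, so rows that repeat a pose let the fingers close, or fill a call up. It gives the time, the measured TCP pose, the force and the opening at its end, in the units of the state.
- monitor.state(): the state, without advancing time (a new reading comes with each control period).
- cams.read_camera(name): name is "scene" or "top" or "wrist"; returns a dict with "pixels" (480x640x3 uint8, red, green, blue), "K" (3x3 intrinsics, pixels), "extrinsics" (4x4, takes a point from world to camera coordinates). Camera axes: x right, y down, z forward; pixel columns grow to the right and rows downward; lengths in mm; the calibration is good to about 2 mm. The wrist camera is an equidistant fisheye: a pixel r from the principal point sees the ray r / f radians off the axis. A picture is of the moment at which its call begins. There is no depth.
- ctrl.close_job(): hands the job in, once; it reports no verdict.
Trained networks look in a picture, given as the dict that the camera call returned (one of the last four; its "shot" number tells which), for a name from the list of things; names that differ only in an ending like _2 or _b are one class to them, and where a whole thing is asked for, a point or a joint stands for the part that bears it (a point fixed in the world has none). Each returns a list of dicts, best first, with "score" (0 to 1); they miss things now and then, are a little off and sometimes report something else, mostly with a low value. They report only what shows in the picture. A call takes as long as a camera call. They do not tell look-alikes from the thing itself.
- finder.recognise(thing, picture): "position" ([x, y, z] in mm, in world coordinates, good to about 4 mm: the middle of the surface that is visible of it).
- finder.spot_point(thing, picture): "position" ([x, y, z] in mm, in world coordinates, good to about 4 mm: a listed point, or the origin of a listed thing).
The state is a dict: "clock": time; "joint_positions": joint angles; "qd": joint speeds; "tau": joint torques, N m; "eef_pos": TCP position; "ee_rot": TCP orientation; "contact_force": force on the tool from outside, world axes, zero at the start; "ft_torque": the same for the moment, N m; "grip_width": opening from 0.0 (shut) to 1.0 (fully open).
Only numpy, scipy, OpenCV 4.12 (cv2) and the standard library are available. Lean on these libraries where they do the work, as an engineer would, in place of code of your own. Each camera call takes 0.05 s, during which the arm holds its last target.

## Working session

There is one attempt and no reset: what is moved stays moved. The work goes in short steps, Python scripts to look and compute and a shell command to move; the robot and the scene stay as the last step left them, time stands still between calls to the robot, and variables do not carry over. Pictures are saved under pics/ and viewed, and the job is handed in when it is done.

```bash
ls -la; mkdir -p pics; cat > h.py <<'E'
import numpy as np, cv2
from plant import monitor, cams, ctrl, finder
def save(p,n): cv2.imwrite('pics/'+n, cv2.cvtColor(np.asarray(p['pixels']),cv2.COLOR_RGB2BGR))
def proj(p,X):
    X=np.asarray(X,float); E=np.array(p['extrinsics']);K=np.array(p['K'])
    c=E[:3,:3]@X+E[:3,3]; return (K@(c/c[2]))[:2]
def back(p,uv,z):
    E=np.array(p['extrinsics']);K=np.array(p['K'])
    d=E[:3,:3].T@np.linalg.inv(K)@np.array([uv[0],uv[1],1.]); o=-E[:3,:3].T@E[:3,3]
    return o+d*(z-o[2])/d[2]
E
python3 - <<'E'
from h import *
np.set_printoptions(precision=1,suppress=True)
print(monitor.state())
s=cams.read_camera('scene');save(s,'s0.png')
t=cams.read_camera('top');save(t,'t0.png')
for nm,p in (('s',s),('t',t)):
  for th in ['clamp','fixed_ring','moving_ring','cradle','holder_mid','tray','tumbler_rim','jar','bottle','stick','brush','spare','washer']:
    r=finder.spot_point(th,p)
    print(nm,th,[(np.round(q['position'],0).tolist(),round(q['score'],2),proj(p,q['position']).round().tolist()) for q in r[:4]])
E
```

```text
total 12
drwxr-xr-x  3 agent agent 4096 Dec  6 13:52 .
drwxr-xr-x 23 root  root  4096 Dec  6 13:52 ..
drwxr-xr-x  2 agent agent 4096 Dec  6 13:52 pics
{'clock': 0.0, 'joint_positions': array([-1.2,  0.5, -0. ,  1.6,  0. ,  1.1, -0.1]), 'qd': array([-0., -0.,  0.,  0., -0., -0.,  0.]), 'tau': array([ -0. , -52.1,  -0. , -24.4,  -0.1,   0. ,   0. ]), 'eef_pos': array([267.1, 591.9, 213.6]), 'ee_rot': array([-0. ,  0.2,  1. , -0. ]), 'contact_force': array([-0.4,  0.2,  0.3]), 'ft_torque': array([-0.,  0.,  0.]), 'grip_width': 1.003259093552642}
s clamp [([554.0, -1.0, 3.0], 0.62, [344.0, 269.0])]
s fixed_ring [([432.0, 25.0, 55.0], 0.56, [384.0, 236.0]), ([667.0, -344.0, 1.0], 0.36, [230.0, 225.0])]
s moving_ring [([452.0, 72.0, 54.0], 0.48, [393.0, 250.0])]
s cradle [([617.0, -14.0, 53.0], 0.57, [323.0, 266.0])]
s holder_mid [([724.0, -81.0, 10.0], 0.64, [274.0, 286.0]), ([617.0, -18.0, 52.0], 0.46, [322.0, 266.0])]
s tray [([480.0, -297.0, -2.0], 0.65, [290.0, 203.0]), ([401.0, -518.0, 3.0], 0.65, [263.0, 160.0]), ([453.0, 72.0, 52.0], 0.36, [392.0, 251.0])]
s tumbler_rim [([725.0, 2
[... 669 characters left out ...]
, 212.0])]
t holder_mid [([728.0, -81.0, 10.0], 0.69, [315.0, 169.0]), ([620.0, -14.0, 53.0], 0.52, [287.0, 212.0])]
t tray [([395.0, -518.0, 1.0], 0.85, [499.0, 306.0]), ([481.0, -297.0, -2.0], 0.67, [406.0, 271.0]), ([622.0, -18.0, 49.0], 0.46, [289.0, 211.0]), ([343.0, 171.0, -3.0], 0.38, [211.0, 331.0])]
t tumbler_rim [([728.0, 217.0, 95.0], 0.64, [181.0, 162.0])]
t jar [([737.0, -179.0, 1.0], 0.59, [356.0, 166.0])]
t bottle [([668.0, -341.0, 1.0], 0.87, [423.0, 194.0])]
t stick [([340.0, -148.0, -1.0], 0.82, [345.0, 331.0]), ([665.0, 374.0, 2.0], 0.37, [126.0, 197.0])]
t brush [([662.0, 376.0, 1.0], 0.94, [125.0, 198.0])]
t spare []
t washer [([770.0, 15.0, -2.0], 0.71, [276.0, 153.0])]
```

```bash
python3 - <<'E'
import cv2
t=cv2.imread('pics/t0.png'); 
c=cv2.resize(t[140:340,190:350],(640,800)[:2],interpolation=cv2.INTER_CUBIC); c=cv2.resize(t[150:310,220:340],(450,600),interpolation=cv2.INTER_CUBIC);cv2.imwrite('pics/t0c.png',c)
E
```

```text
(no output)
```

View pics/t0.png

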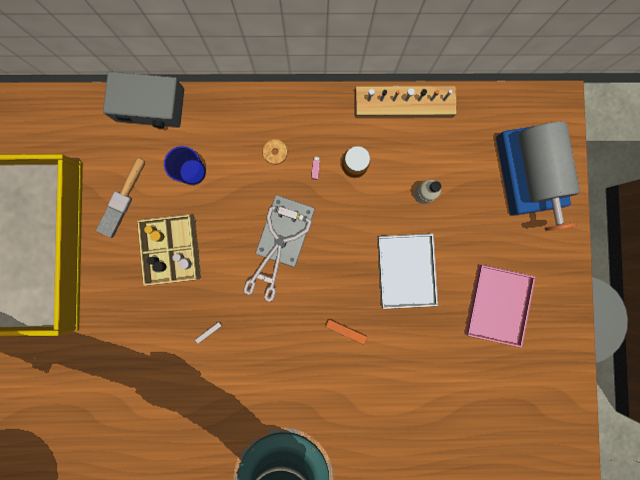

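View pics/t0c.png

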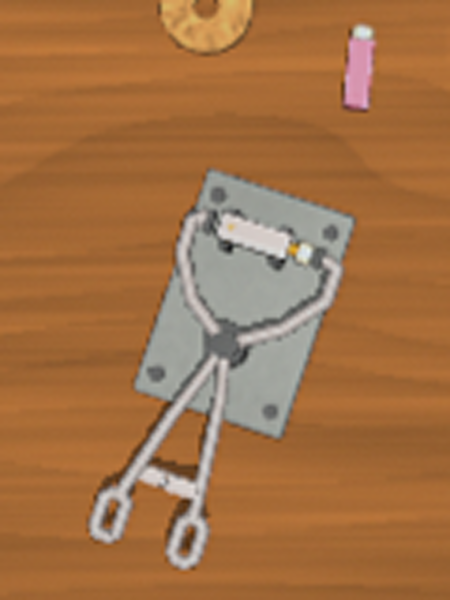

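View pics/s0.png

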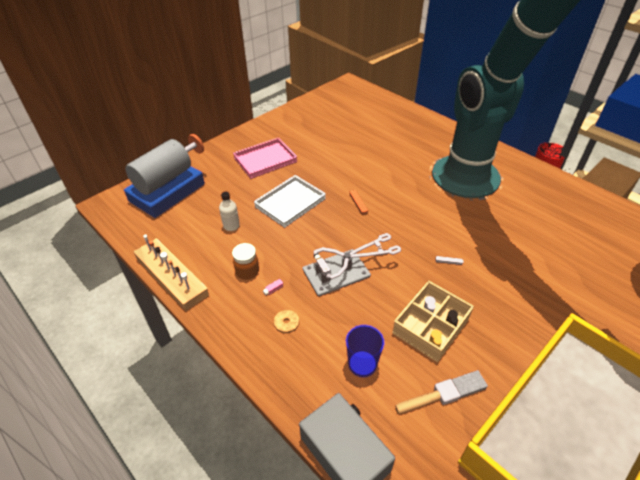

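The real parts are the steel holder in the cradle at top (290,213) and the aluminium tray at (407,271). The pink block at (315,168) and the pink tray at (501,305) are the look-alikes. The enlarged crop shows the cradle bar is steel with a brass band and a pale burr. Next I fit the clamp's pose.

```bash
python3 - <<'E'
from h import *
np.set_printoptions(precision=1,suppress=True)
t=cams.read_camera('top')
C=[(275.7,195.3),(314.4,207.9),(294.7,266.8),(255.7,253.7)]
L=[(105,50),(105,-50),(-45,-50),(-45,50)]
P=[back(t,c,12) for c in C]
for p in P: print(p)
rings=[((-120,-17.5),(432,23.5)),((-120,32),(451,72.5)),((69,4),(619,-17)),((0,0),(552,-.5))]
def fit(A,B):
    A=np.array(A,float);B=np.array(B,float);a=A-A.mean(0);b=B-B.mean(0)
    th=np.arctan2((a[:,0]*b[:,1]-a[:,1]*b[:,0]).sum(),(a*b).sum())
    R=np.array([[np.cos(th),-np.sin(th)],[np.sin(th),np.cos(th)]]);tt=B.mean(0)-R@A.mean(0)
    print(np.degrees(th),tt,(B-(A@R.T+tt)).tolist()); return R,tt
fit(L,[p[:2] for p in P]); fit([r[0] for r in rings],[r[1] for r in rings])
fit(L+[r[0] for r in rings],[p[:2] for p in P]+[np.array(r[1]) for r in rings])
# ring pixels in crop
for c in [(187,540),(110,514),(254,236),(222,340)]: print(c, back(t,(220+c[0]/3.75,150+c[1]/3.75),54))
# tray corners
for th in ['tray']:
  pass
print(t['K'], np.array(t['extrinsics']))
E
python3 - <<'E'
import cv2
t=cv2.imread('pics/t0.png')
cv2.imwrite('pics/t0d.png',cv2.resize(t[225:315,370:440],None,fx=6,fy=6,interpolation=cv2.INTER_CUBIC))
E
```

```text
[664.9  14.6  12. ]
[633.9 -77.7  12. ]
[493.9 -29.7  12. ]
[525.8  62.6  12. ]
-18.940667529031927 [551.3   2.2] [[-1.8672623608173353, -0.8228808701163963], [-0.4631736824825339, 1.5230165824744972], [1.4222487331612115, 0.8363876604639131], [0.9081873101387146, -1.5365233728220176]]
-19.431775625577693 [552.3   1. ] [[-1.2896538070418728, -0.9601306710162696], [1.2424791860319147, 1.3594734840233968], [0.32339760010120244, 1.1418562712547136], [-0.27622297909135796, -1.541199084261848]]
-19.098230506434785 [551.8   1.8] [[-2.477699933613735, -0.08193137009235052], [-0.8136248220635025, 2.1743468473627843], [0.93736874087665, 1.0977382755289646], [0.1633208846387788, -1.1855535226212055], [-0.7152067976363696, -0.9942600716358143], [2.088951784920141, 1.2302685701723846], [0.6529815422973115, 0.027788285853066697], [0.163908600580271, -2.2683970145678423]]
(187, 540) [433.2  25.3  54. ]
(110, 514) [449.3  71.8  54. ]
(254, 236) [617.7 -16.3  54. ]
(222, 340) [554.2   3.6  54. ]
[[460.    0.  320.7]
 [  0.  460.  236.2]
 [  0.    0.    1. ]] [[  -0.    -1.     0.   -86.5]
 [  -1.     0.    -0.1  566.5]
 [   0.1   -0.    -1.  1073.1]
 [   0.     0.     0.     1. ]]
```

View pics/t0d.png

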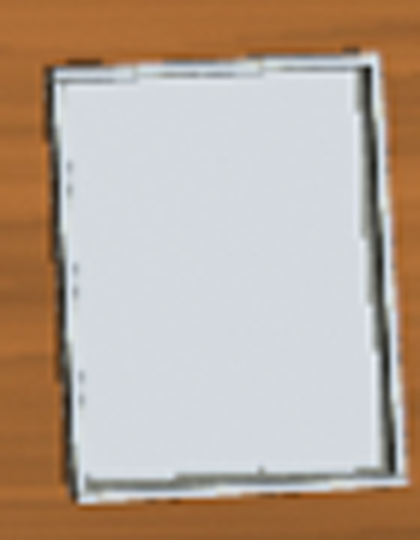

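```bash
cat >> h.py <<'E'
from scipy.spatial.transform import Rotation as Ro
import sys
TH=np.radians(-19.1); O=np.array([551.8,1.8])
def c2w(x,y): return O+np.array([[np.cos(TH),-np.sin(TH)],[np.sin(TH),np.cos(TH)]])@np.array([x,y])
def w2c(p): return np.array([[np.cos(TH),np.sin(TH)],[-np.sin(TH),np.cos(TH)]])@(np.array(p)[:2]-O)
def rot(s=None):
    s=s or monitor.state(); q=s['ee_rot']; return Ro.from_quat([q[1],q[2],q[3],q[0]]).as_matrix()
def goal(x,y,z,yaw_deg=-19.1,world=False):
    """tool y axis at yaw_deg in world, pointing down; gives cm, deg"""
    s=monitor.state(); R=rot(s); p=np.array(s['eef_pos'])
    w=np.array([x,y]) if world else c2w(x,y)
    d=R.T@(np.array([w[0],w[1],z])-p)/10
    a=np.radians(yaw_deg); yy=np.array([np.cos(a),np.sin(a),0]); zz=np.array([0,0,-1.]); xx=np.cross(yy,zz)
    T=np.stack([xx,yy,zz],1); rv=Ro.from_matrix(R.T@T).as_rotvec(degrees=True)
    print('xyz cm',d.round(2),'dr',rv.round(2),'now',p.round(1),'clamp',w2c(p).round(1))
E
python3 - <<'E'
from h import *
goal(-120,62,120); print(rot().round(3))
E
```

```text
xyz cm [-37.71 -37.05   9.46] dr [0.000e+00 1.000e-02 8.481e+01] now [267.3 592.5 214.6] clamp [-462.1  465.1]
[[-0.912  0.411  0.   ]
 [ 0.411  0.912 -0.   ]
 [-0.    -0.    -1.   ]]
```

```bash
python3 -m handwheel '[{"dr":[0,0,6],"xyz":[-2.5,-2.5,0],"gripper":1},{"dr":[0,0,12],"xyz":[-5,-5,0],"gripper":1},{"dr":[0,0,18],"xyz":[-7.5,-7.5,0],"gripper":1},{"dr":[0,0,24],"xyz":[-10,-10,0],"gripper":1},{"dr":[0,0,30],"xyz":[-12.5,-12.5,0],"gripper":1}]'; python3 -c "
from h import *
goal(-120,62,120)"
```

```text
clock: 1.87
eef_pos: [330.2, 425.6, 214.7]
ee_rot: [-0.0, 0.458, 0.889, 0.0]
contact_force: [-0.3, 0.3, -0.7]
grip_width: 0.658
xyz cm [-34.01  -8.43   9.46] dr [ 1.000e-02 -2.000e-02  5.453e+01] now [330.2 425.6 214.7] clamp [-348.1  328. ]
```

```bash
python3 -m handwheel '[{"dr":[0,0,6],"xyz":[-3.5,-0.8,0],"gripper":1},{"dr":[0,0,12],"xyz":[-7,-1.6,0],"gripper":1},{"dr":[0,0,18],"xyz":[-10.5,-2.4,0],"gripper":1},{"dr":[0,0,24],"xyz":[-14,-3.2,0],"gripper":1},{"dr":[0,0,30],"xyz":[-17.5,-4,0],"gripper":1}]'; python3 -c "
from h import *
goal(-120,62,120)"
```

```text
clock: 2.28
eef_pos: [400.0, 260.1, 214.9]
ee_rot: [-0.0, 0.673, 0.74, 0.0]
contact_force: [0.5, -0.3, 0.2]
grip_width: 0.294
xyz cm [-16.54   4.32   9.48] dr [ 2.000e-02 -5.000e-02  2.453e+01] now [400.  260.1 214.9] clamp [-228.   194.4]
```

```bash
python3 -m handwheel '[{"dr":[0,0,6],"xyz":[-3.5,0.9,0],"gripper":1},{"dr":[0,0,12],"xyz":[-7,1.8,1],"gripper":1},{"dr":[0,0,18],"xyz":[-10.5,2.7,3],"gripper":1},{"dr":[0,0,24.5],"xyz":[-14,3.6,5],"gripper":1},{"dr":[0,0,24.5],"xyz":[-16.5,4.3,7],"gripper":1}]'; python3 - <<'E'
from h import *
np.set_printoptions(precision=1,suppress=True)
goal(-120,62,110)
w=cams.read_camera('wrist');save(w,'w1.png');print(np.array(w['K']),np.array(w['extrinsics']))
for th in ['moving_ring','fixed_ring','cradle','clamp','holder_mid']:
    r=finder.spot_point(th,w); print(th,[(np.array(q['position']).round(1).tolist(),round(q['score'],2)) for q in r[:3]], *[w2c(q['position']).round(1) for q in r[:1]])
E
```

```text
clock: 2.7
eef_pos: [459.8, 98.9, 144.6]
ee_rot: [0.001, 0.815, 0.579, 0.001]
contact_force: [-0.9, 1.2, -0.3]
grip_width: 0.005
xyz cm [ 0.  -0.1  3.5] dr [ 0.1 -0.1 -0.1] now [459.8  98.9 144.6] clamp [-118.7   61.7]
[[371.6   0.  319.9]
 [  0.  371.6 244.3]
 [  0.    0.    1. ]] [[   0.9   -0.3    0.  -403.1]
 [  -0.3   -0.9    0.3  221.4]
 [  -0.1   -0.3   -1.   397.7]
 [   0.     0.     0.     1. ]]
moving_ring [([451.9, 71.7, 56.8], 0.74)] [-117.3   33.4]
fixed_ring []
cradle [([619.1, -11.9, 51.9], 0.74)] [68.1  9.1]
clamp []
holder_mid [([617.7, -15.3, 48.0], 0.68), ([723.0, -79.4, 7.2], 0.57)] [67.9  5.4]
```

View pics/w1.png

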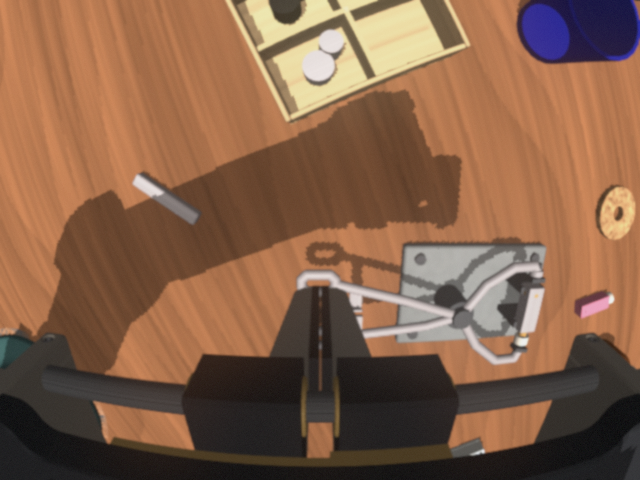

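```bash
python3 -m handwheel '[{"dr":[0,0,0],"xyz":[0,-0.1,3],"gripper":1},{"dr":[0,0,0],"xyz":[0,-0.1,6],"gripper":1},{"dr":[0,0,0],"xyz":[0,-0.1,9],"gripper":1},{"dr":[0,0,0],"xyz":[0,-0.1,10.6],"gripper":1},{"dr":[0,0,0],"xyz":[0,-0.1,10.6],"gripper":1}]'; python3 -m handwheel '[{"dr":[0,0,0],"xyz":[-0.1,0,0],"gripper":1},{"dr":[0,0,0],"xyz":[-0.2,0,0],"gripper":1},{"dr":[0,0,0],"xyz":[-0.3,0,0],"gripper":1},{"dr":[0,0,0],"xyz":[-0.4,0,0],"gripper":1},{"dr":[0,0,0],"xyz":[-0.5,0,0],"gripper":1}]'; cat > st.py <<'E'
from h import *
s=monitor.state(); f=np.array(s['contact_force']); c=w2c(s['eef_pos']); g=np.array([[np.cos(TH),np.sin(TH)],[-np.sin(TH),np.cos(TH)]])@f[:2]
print('t',round(s['clock'],2),'clamp',c.round(1),'z',round(s['eef_pos'][2],1),'F clamp',g.round(1),f[2].round(1),'tq',np.array(s['ft_torque']).round(2),'w',round(s['grip_width'],3))
E
python3 st.py
```

```text
clock: 3.42
eef_pos: [455.7, 103.3, 36.5]
ee_rot: [-0.001, 0.812, 0.583, -0.002]
contact_force: [-0.5, 0.4, 0.1]
grip_width: 0.002
clock: 3.83
eef_pos: [456.8, 97.7, 39.6]
ee_rot: [0.0, 0.813, 0.582, 0.001]
contact_force: [0.8, -0.0, 0.1]
grip_width: 0.008
t 3.83 clamp [-121.1   59.5] z 39.6 F clamp [0.8 0.3] 0.1 tq [-0.12  0.12 -0.  ] w 0.008
```

```bash
python3 -m handwheel '[{"dr":[0,0,0],"xyz":[-0.1,0,0],"gripper":1},{"dr":[0,0,0],"xyz":[-0.2,0,0],"gripper":1},{"dr":[0,0,0],"xyz":[-0.3,0,0],"gripper":1},{"dr":[0,0,0],"xyz":[-0.4,0,0],"gripper":1},{"dr":[0,0,0],"xyz":[-0.5,0,0],"gripper":1}]' >/dev/null; python3 st.py
```

```text
t 4.25 clamp [-121.6   53.9] z 38.6 F clamp [ 1.  -0.7] 0.2 tq [-0.07  0.07 -0.03] w 0.003
```

```bash
python3 -m handwheel '[{"dr":[0,0,0],"xyz":[-0.1,0,0],"gripper":1},{"dr":[0,0,0],"xyz":[-0.2,0,0],"gripper":1},{"dr":[0,0,0],"xyz":[-0.3,0,0],"gripper":1},{"dr":[0,0,0],"xyz":[-0.3,0,0],"gripper":1},{"dr":[0,0,0],"xyz":[-0.3,0,0],"gripper":1}]' >/dev/null; python3 st.py
```

```text
t 4.67 clamp [-121.9   51.2] z 38.5 F clamp [-2.6  2.6] -0.3 tq [ 0.57  0.3  -0.04] w 0.005
```

```bash
python3 -m handwheel '[{"dr":[0,0,0],"xyz":[-0.1,0,0],"gripper":1},{"dr":[0,0,0],"xyz":[-0.2,0,0],"gripper":1},{"dr":[0,0,0],"xyz":[-0.3,0,0],"gripper":1},{"dr":[0,0,0],"xyz":[-0.3,0,0],"gripper":1},{"dr":[0,0,0],"xyz":[-0.3,0,0],"gripper":1}]' >/dev/null; python3 st.py
```

```text
t 5.08 clamp [-122.2   48.4] z 38.5 F clamp [-2.9  4.2] 0.5 tq [ 0.98  0.55 -0.04] w 0.001
```

```bash
python3 -m handwheel '[{"dr":[0,0,0],"xyz":[-0.1,0,0],"gripper":1},{"dr":[0,0,0],"xyz":[-0.2,0,0],"gripper":1},{"dr":[0,0,0],"xyz":[-0.3,0,0],"gripper":1},{"dr":[0,0,0],"xyz":[-0.3,0,0],"gripper":1},{"dr":[0,0,0],"xyz":[-0.3,0,0],"gripper":1}]' >/dev/null; python3 st.py
```

```text
t 5.5 clamp [-122.7   45.8] z 38.5 F clamp [-3.9  4.5] 0.7 tq [ 1.37  0.62 -0.04] w 0.007
```

```bash
python3 -m handwheel '[{"dr":[0,0,0],"xyz":[-0.1,0,0],"gripper":1},{"dr":[0,0,0],"xyz":[-0.2,0,0],"gripper":1},{"dr":[0,0,0],"xyz":[-0.3,0,0],"gripper":1},{"dr":[0,0,0],"xyz":[-0.3,0,0],"gripper":1},{"dr":[0,0,0],"xyz":[-0.3,0,0],"gripper":1}]' >/dev/null; python3 st.py
```

```text
t 5.92 clamp [-122.    42.1] z 38.5 F clamp [-3.6  3.7] -0.5 tq [ 1.06  0.51 -0.01] w 0.006
```

```bash
python3 -m handwheel '[{"dr":[0,0,0],"xyz":[-0.1,-0.05,0],"gripper":1},{"dr":[0,0,0],"xyz":[-0.2,-0.1,0],"gripper":1},{"dr":[0,0,0],"xyz":[-0.3,-0.15,0],"gripper":1},{"dr":[0,0,0],"xyz":[-0.3,-0.15,0],"gripper":1},{"dr":[0,0,0],"xyz":[-0.3,-0.15,0],"gripper":1}]' >/dev/null; python3 st.py
```

```text
t 6.33 clamp [-122.7   39.6] z 38.7 F clamp [-1.6  4.2] -2.0 tq [1.21 0.17 0.03] w 0.005
```

```bash
python3 -m handwheel '[{"dr":[0,0,0],"xyz":[-0.1,-0.05,0],"gripper":1},{"dr":[0,0,0],"xyz":[-0.2,-0.1,0],"gripper":1},{"dr":[0,0,0],"xyz":[-0.3,-0.1,0],"gripper":1},{"dr":[0,0,0],"xyz":[-0.3,-0.1,0],"gripper":1},{"dr":[0,0,0],"xyz":[-0.3,-0.1,0],"gripper":1}]' >/dev/null; python3 st.py
```

```text
t 6.75 clamp [-123.2   37.5] z 38.8 F clamp [-1.   5.8] -2.7 tq [ 1.68 -0.17  0.06] w 0.007
```

```bash
python3 -m handwheel '[{"dr":[0,0,0],"xyz":[-0.1,-0.05,0],"gripper":1},{"dr":[0,0,0],"xyz":[-0.2,-0.1,0],"gripper":1},{"dr":[0,0,0],"xyz":[-0.2,-0.1,0],"gripper":1},{"dr":[0,0,0],"xyz":[-0.2,-0.1,0],"gripper":1},{"dr":[0,0,0],"xyz":[-0.2,-0.1,0],"gripper":1}]' >/dev/null; python3 st.py
```

```text
t 7.17 clamp [-123.7   35.3] z 39.0 F clamp [-0.6  6.1] -0.5 tq [ 1.29 -0.17  0.07] w 0.003
```

```bash
python3 -m handwheel '[{"dr":[0,0,0],"xyz":[-0.1,0,0],"gripper":1},{"dr":[0,0,0],"xyz":[-0.2,0,0],"gripper":1},{"dr":[0,0,0],"xyz":[-0.2,0,0],"gripper":1},{"dr":[0,0,0],"xyz":[-0.2,0,0],"gripper":1},{"dr":[0,0,0],"xyz":[-0.2,0,0],"gripper":1}]' >/dev/null; python3 st.py
```

```text
t 7.58 clamp [-124.1   33.3] z 38.9 F clamp [-1.8  6. ] -0.8 tq [ 1.5  -0.1   0.04] w 0.005
```

```bash
python3 -m handwheel '[{"dr":[0,0,0],"xyz":[-0.1,0,0],"gripper":1},{"dr":[0,0,0],"xyz":[-0.2,0,0],"gripper":1},{"dr":[0,0,0],"xyz":[-0.2,0,0],"gripper":1},{"dr":[0,0,0],"xyz":[-0.2,0,0],"gripper":1},{"dr":[0,0,0],"xyz":[-0.2,0,0],"gripper":1}]' >/dev/null; python3 st.py
```

```text
t 8.0 clamp [-124.5   31.4] z 38.9 F clamp [-1.8  6.3] 0.0 tq [ 1.56  0.07 -0.  ] w 0.005
```

```bash
python3 -m handwheel '[{"dr":[0,0,0],"xyz":[-0.1,0,0],"gripper":1},{"dr":[0,0,0],"xyz":[-0.15,0,0],"gripper":1},{"dr":[0,0,0],"xyz":[-0.15,0,0],"gripper":1},{"dr":[0,0,0],"xyz":[-0.15,0,0],"gripper":1},{"dr":[0,0,0],"xyz":[-0.15,0,0],"gripper":1}]' >/dev/null; python3 st.py
```

```text
t 8.42 clamp [-124.7   29.9] z 38.9 F clamp [-2.6  6.6] -0.9 tq [1.63 0.18 0.02] w 0.005
```

```bash
python3 -m handwheel '[{"dr":[0,0,0],"xyz":[-0.1,0,0],"gripper":1},{"dr":[0,0,0],"xyz":[-0.15,0,0],"gripper":1},{"dr":[0,0,0],"xyz":[-0.15,0,0],"gripper":1},{"dr":[0,0,0],"xyz":[-0.15,0,0],"gripper":1},{"dr":[0,0,0],"xyz":[-0.15,0,0],"gripper":1}]' >/dev/null; python3 st.py
```

```text
t 8.83 clamp [-124.9   28.5] z 38.8 F clamp [-3.8  7.2] 0.4 tq [1.72 0.25 0.01] w 0.004
```

```bash
python3 -m handwheel '[{"dr":[0,0,0],"xyz":[-0.1,-0.03,0],"gripper":1},{"dr":[0,0,0],"xyz":[-0.1,-0.05,0],"gripper":1},{"dr":[0,0,0],"xyz":[-0.1,-0.05,0],"gripper":1},{"dr":[0,0,0],"xyz":[-0.1,-0.05,0],"gripper":1},{"dr":[0,0,0],"xyz":[-0.1,-0.05,0],"gripper":1}]' >/dev/null; python3 st.py
```

```text
t 9.25 clamp [-125.1   27.6] z 38.9 F clamp [-3.1  7.6] -0.7 tq [1.71 0.1  0.03] w 0.005
```

```bash
python3 -m handwheel '[{"dr":[0,0,0],"xyz":[-0.1,-0.03,0],"gripper":1},{"dr":[0,0,0],"xyz":[-0.1,-0.05,0],"gripper":1},{"dr":[0,0,0],"xyz":[-0.1,-0.05,0],"gripper":1},{"dr":[0,0,0],"xyz":[-0.1,-0.05,0],"gripper":1},{"dr":[0,0,0],"xyz":[-0.1,-0.05,0],"gripper":1}]' >/dev/null; python3 st.py
```

```text
t 9.67 clamp [-125.2   27.2] z 39.0 F clamp [-1.8  9.6] -0.7 tq [ 1.96 -0.14  0.06] w 0.007
```

```bash
python3 -m handwheel '[{"dr":[0,0,0],"xyz":[-0.1,0,0],"gripper":1},{"dr":[0,0,0],"xyz":[-0.1,0,0],"gripper":1},{"dr":[0,0,0],"xyz":[-0.1,0,0],"gripper":1},{"dr":[0,0,0],"xyz":[-0.1,0,0],"gripper":1},{"dr":[0,0,0],"xyz":[-0.1,0,0],"gripper":1}]' >/dev/null; python3 st.py
```

```text
t 10.08 clamp [-125.2   26.7] z 39.1 F clamp [-2.9 10.2] -1.5 tq [ 2.32 -0.14  0.09] w 0.005
```

```bash
python3 -m handwheel '[{"dr":[0,0,0],"xyz":[-0.1,0,0],"gripper":1},{"dr":[0,0,0],"xyz":[-0.1,0,0],"gripper":1},{"dr":[0,0,0],"xyz":[-0.1,0,0],"gripper":1},{"dr":[0,0,0],"xyz":[-0.1,0,0],"gripper":1},{"dr":[0,0,0],"xyz":[-0.1,0,0],"gripper":1}]' >/dev/null; python3 st.py; python3 - <<'E'
from h import *
s=cams.read_camera('scene');save(s,'s2.png')
t=cams.read_camera('top');save(t,'t2.png')
E
```

```text
t 10.5 clamp [-125.2   26.3] z 39.1 F clamp [-2.3 11.5] -1.7 tq [ 2.71 -0.2   0.07] w 0.008
```

```bash
python3 -m handwheel '[{"dr":[0,0,0],"xyz":[-0.1,0,0],"gripper":1},{"dr":[0,0,0],"xyz":[-0.1,0,0],"gripper":1},{"dr":[0,0,0],"xyz":[-0.1,0,0],"gripper":1},{"dr":[0,0,0],"xyz":[-0.1,0,0],"gripper":1},{"dr":[0,0,0],"xyz":[-0.1,0,0],"gripper":1}]' >/dev/null; python3 st.py;  python3 - <<'E'
import cv2
t=cv2.imread('pics/t2.png');s=cv2.imread('pics/s2.png')
a=cv2.resize(t[190:310,230:330],(500,600),interpolation=cv2.INTER_CUBIC)
b=cv2.resize(s[225:305,290:350],(300,400),interpolation=cv2.INTER_CUBIC)
import numpy as np
o=np.zeros((600,800,3),np.uint8);o[:,:500]=a;o[:400,500:]=b
cv2.imwrite('pics/c2.png',o)
E
```

```text
t 11.02 clamp [-125.3   25.9] z 39.2 F clamp [-3.2 12.7] -2.6 tq [ 3.07 -0.28  0.12] w 0.005
```

View pics/c2.png

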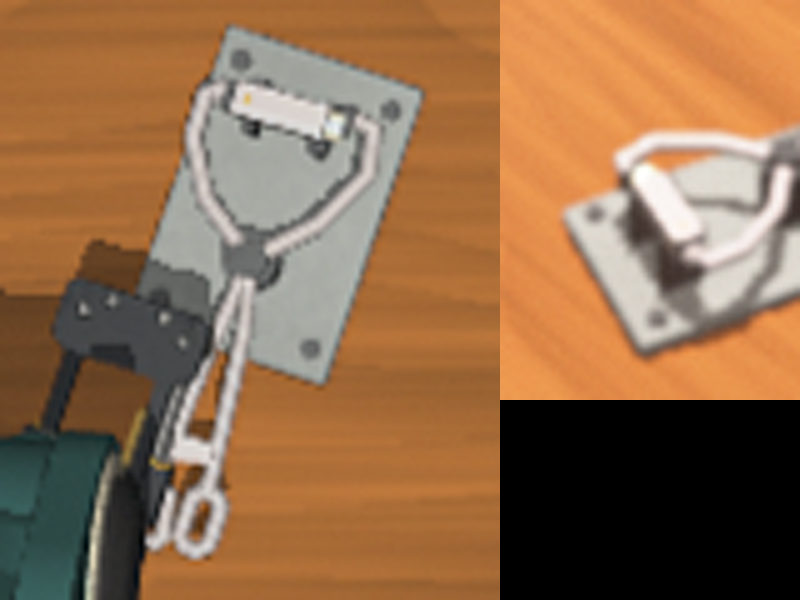

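The brass shank no longer shows between the holder and the stone at crop (333,122), and the force keeps rising without a plateau, so the burr is home. I back off and let go.

```bash
python3 -m handwheel '[{"dr":[0,0,0],"xyz":[0.4,0,0],"gripper":1},{"dr":[0,0,0],"xyz":[0.8,0,0],"gripper":1},{"dr":[0,0,0],"xyz":[1.2,0,0],"gripper":1},{"dr":[0,0,0],"xyz":[1.8,0,0],"gripper":1},{"dr":[0,0,0],"xyz":[2.8,0,0],"gripper":1}]' >/dev/null; python3 st.py; python3 -m handwheel '[{"dr":[0,0,0],"xyz":[0.4,0,-0.5],"gripper":1},{"dr":[0,0,0],"xyz":[0.4,0,-1],"gripper":1},{"dr":[0,0,0],"xyz":[0.4,0,-2],"gripper":1},{"dr":[0,0,0],"xyz":[0.4,0,-3],"gripper":1},{"dr":[0,0,0],"xyz":[0.4,0,-4],"gripper":1}]' ; python3 st.py; python3 - <<'E'
from h import *
t=cams.read_camera('top');save(t,'t3.png')
w=cams.read_camera('wrist');save(w,'w3.png')
for n,p in (('t',t),('w',w)):
  for th in ['moving_ring','fixed_ring','holder_mid']:
    r=finder.spot_point(th,p); print(n,th,[(np.array(q['position']).round(1).tolist(),round(q['score'],2),w2c(q['position']).round(1).tolist()) for q in r[:3]])
cv2.imwrite('pics/t3c.png',cv2.resize(cv2.imread('pics/t3.png')[190:310,230:330],(500,600),interpolation=cv2.INTER_CUBIC))
E
```

```text
t 11.43 clamp [-125.9   48.8] z 38.5 F clamp [-0.9 -0.1] 0.4 tq [-0.07  0.09  0.01] w 0.004
clock: 11.85
eef_pos: [450.3, 93.7, 79.8]
ee_rot: [0.0, 0.813, 0.582, 0.0]
contact_force: [0.3, 0.1, 0.2]
grip_width: 0.005
t 11.85 clamp [-126.    53.6] z 79.8 F clamp [0.3 0.2] 0.2 tq [-0.07  0.06 -0.04] w 0.005
t moving_ring [([439.3, 57.1, 55.4], 0.67, [-124.4, 15.4])]
t fixed_ring [([429.5, 23.8, 53.4], 0.87, [-122.8, -19.2]), ([726.1, 215.1, 98.6], 0.39, [94.9, 258.6])]
t holder_mid [([621.0, -11.6, 53.2], 0.5, [69.8, 10.0]), ([729.1, -79.0, 8.7], 0.48, [194.0, -18.3])]
w moving_ring []
w fixed_ring []
w holder_mid [([723.6, -79.3, 8.1], 0.73, [188.9, -20.4]), ([618.3, -12.7, 50.1], 0.59, [67.6, 8.1])]
```

View pics/t3c.png

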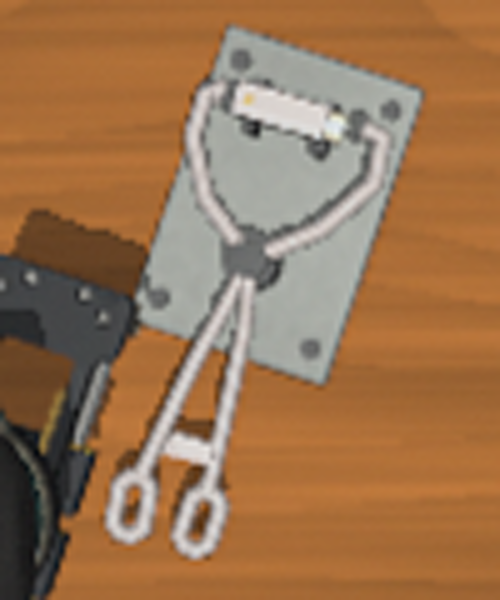

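View pics/w3.png

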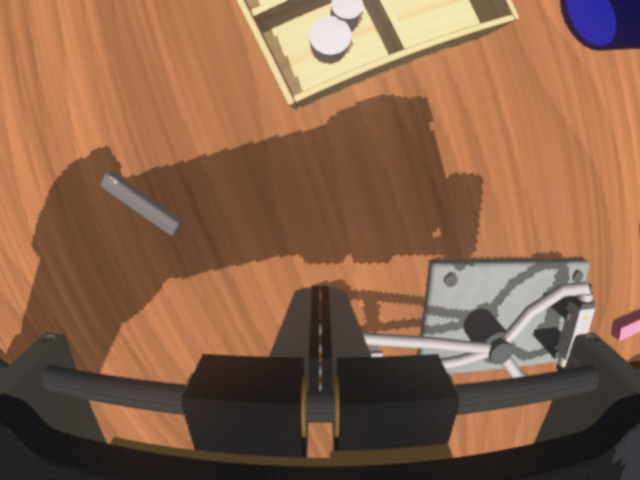

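Clamp holds: the ring is at clamp y≈15 with no contact. Now I go above the ring.

```bash
python3 -m handwheel '[{"dr":[0,0,0],"xyz":[-0.8,0,0],"gripper":1},{"dr":[0,0,0],"xyz":[-1.8,0,0],"gripper":1},{"dr":[0,0,0],"xyz":[-2.8,0,0],"gripper":1},{"dr":[0,0,0],"xyz":[-3.6,0,0],"gripper":1},{"dr":[0,0,0],"xyz":[-3.6,0,0],"gripper":1}]' >/dev/null; python3 st.py; python3 -m handwheel '[{"dr":[0,0,0],"xyz":[0,0,0.5],"gripper":1},{"dr":[0,0,0],"xyz":[0,0,1],"gripper":1},{"dr":[0,0,0],"xyz":[0,0,1.5],"gripper":1},{"dr":[0,0,0],"xyz":[0,0,1.9],"gripper":1},{"dr":[0,0,0],"xyz":[0,0,1.9],"gripper":1}]' >/dev/null; python3 st.py; python3 - <<'E'
from h import *
s=cams.read_camera('scene');save(s,'s4.png')
t=cams.read_camera('top');save(t,'t4.png')
a=cv2.resize(cv2.imread('pics/s4.png')[205:295,310:420],None,fx=7,fy=6.5,interpolation=cv2.INTER_CUBIC);cv2.imwrite('pics/s4c.png',a)
E
```

```text
t 12.67 clamp [-126.    15.5] z 78.5 F clamp [-0.4  0.8] -0.4 tq [-0.06  0.06 -0.02] w 0.003
t 13.08 clamp [-126.5   17.9] z 58.5 F clamp [-1.   0.2] -0.1 tq [-0.07  0.09  0.02] w 0.004
```

View pics/s4c.png

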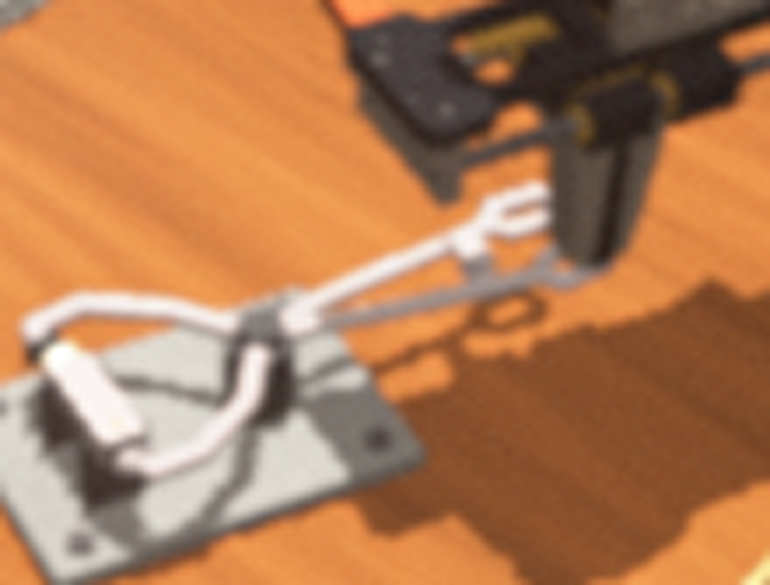

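The fingers stand over the moving ring only, at crop (590,265). Now I press.

```bash
python3 -m handwheel '[{"dr":[0,0,0],"xyz":[0,0,0.1],"gripper":1},{"dr":[0,0,0],"xyz":[0,0,0.2],"gripper":1},{"dr":[0,0,0],"xyz":[0,0,0.3],"gripper":1},{"dr":[0,0,0],"xyz":[0,0,0.4],"gripper":1},{"dr":[0,0,0],"xyz":[0,0,0.5],"gripper":1}]' >/dev/null; python3 st.py; python3 -m handwheel '[{"dr":[0,0,0],"xyz":[0,0,0.1],"gripper":1},{"dr":[0,0,0],"xyz":[0,0,0.2],"gripper":1},{"dr":[0,0,0],"xyz":[0,0,0.3],"gripper":1},{"dr":[0,0,0],"xyz":[0,0,0.3],"gripper":1},{"dr":[0,0,0],"xyz":[0,0,0.3],"gripper":1}]' >/dev/null; python3 st.py
```

```text
t 13.6 clamp [-125.9   18.1] z 54.6 F clamp [-0.1  0.5] -0.3 tq [-0.04  0.1  -0.02] w 0.003
t 14.02 clamp [-125.9   18.3] z 51.7 F clamp [-1.8  1.5] 3.2 tq [ 0.23  0.26 -0.  ] w 0.005
```

```bash
python3 -m handwheel '[{"dr":[0,0,0],"xyz":[0,0,0.1],"gripper":1},{"dr":[0,0,0],"xyz":[0,0,0.2],"gripper":1},{"dr":[0,0,0],"xyz":[0,0,0.3],"gripper":1},{"dr":[0,0,0],"xyz":[0,0,0.3],"gripper":1},{"dr":[0,0,0],"xyz":[0,0,0.3],"gripper":1}]' >/dev/null; python3 st.py; python3 -m handwheel '[{"dr":[0,0,0],"xyz":[0,0,0.1],"gripper":1},{"dr":[0,0,0],"xyz":[0,0,0.1],"gripper":1},{"dr":[0,0,0],"xyz":[0,0,0.1],"gripper":1},{"dr":[0,0,0],"xyz":[0,0,0.1],"gripper":1},{"dr":[0,0,0],"xyz":[0,0,0.1],"gripper":1}]' >/dev/null; python3 st.py
```

```text
t 14.43 clamp [-125.8   18.7] z 48.8 F clamp [-2.   3.2] 6.4 tq [0.67 0.34 0.06] w 0.007
t 14.85 clamp [-125.8   18.8] z 47.9 F clamp [-2.3  2.6] 7.4 tq [0.66 0.32 0.04] w 0.004
```

```bash
python3 -m handwheel '[{"dr":[0,0,0],"xyz":[0,0,0.1],"gripper":1},{"dr":[0,0,0],"xyz":[0.1,0,0.1],"gripper":1},{"dr":[0,0,0],"xyz":[0.3,0,0.1],"gripper":1},{"dr":[0,0,0],"xyz":[0.5,0.05,0.1],"gripper":1},{"dr":[0,0,0],"xyz":[0.8,0.1,0.1],"gripper":1}]' >/dev/null; python3 st.py; python3 -m handwheel '[{"dr":[0,0,0],"xyz":[0.2,0,0],"gripper":1},{"dr":[0,0,0],"xyz":[0.5,0.1,0],"gripper":1},{"dr":[0,0,0],"xyz":[0.8,0.1,0],"gripper":1},{"dr":[0,0,0],"xyz":[1.1,0.2,0],"gripper":1},{"dr":[0,0,0],"xyz":[1.3,0.3,0],"gripper":1}]' >/dev/null; python3 st.py
```

```text
t 15.27 clamp [-124.2   26.7] z 47.1 F clamp [-0.8  2.3] 8.4 tq [0.39 0.15 0.02] w 0.003
t 15.68 clamp [-121.7   37.4] z 46.7 F clamp [-0.9 -6.7] 10.4 tq [-1.5   1.02  0.01] w 0.007
```

```bash
python3 - <<'E'
from h import *
t=cams.read_camera('top');save(t,'t5.png')
s=cams.read_camera('scene');save(s,'s5.png')
for n,p in (('t',t),('s',s)):
  for th in ['moving_ring','holder_mid']:
    r=finder.spot_point(th,p); print(n,th,[(np.array(q['position']).round(1).tolist(),round(q['score'],2),w2c(q['position']).round(1).tolist()) for q in r[:3]])
a=cv2.resize(cv2.imread('pics/t5.png')[190:310,230:330],(500,600),interpolation=cv2.INTER_CUBIC)
b=cv2.resize(cv2.imread('pics/s5.png')[205:295,310:420],(300,245),interpolation=cv2.INTER_CUBIC)
o=np.zeros((600,800,3),np.uint8);o[:,:500]=a;o[:245,500:]=b
cv2.imwrite('pics/c5.png',o)
E
```

```text
t moving_ring [([451.1, 74.1, 50.0], 0.39, [-118.8, 35.4])]
t holder_mid [([730.1, -81.2, 10.0], 0.64, [195.6, -20.1]), ([621.2, -12.7, 56.1], 0.42, [70.3, 9.0])]
s moving_ring [([437.6, 23.9, 58.5], 0.75, [-115.1, -16.5]), ([738.4, -178.8, -2.9], 0.55, [235.4, -109.6]), ([453.7, 73.2, 45.3], 0.48, [-116.1, 35.4])]
s holder_mid [([620.4, -15.6, 46.9], 0.65, [70.5, 6.0]), ([722.8, -78.3, 11.4], 0.56, [187.8, -19.7]), ([669.0, 377.0, 1.2], 0.44, [-12.0, 392.9])]
```

View pics/c5.png

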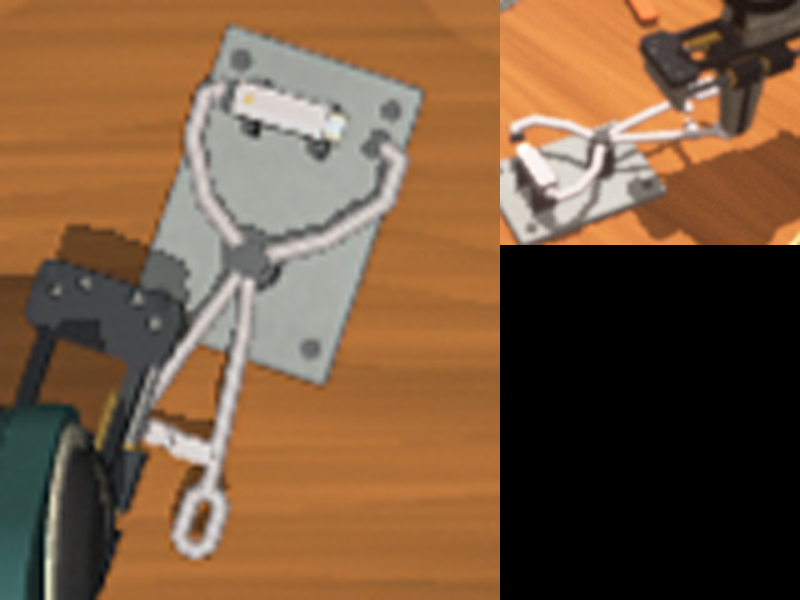

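The clamp has opened: the jaw is clear of the burr at crop (385,150) and the holder is still cradled. I lift and go above the holder.

```bash
python3 -m handwheel '[{"dr":[0,0,0],"xyz":[0,0,-0.5],"gripper":1},{"dr":[0,0,0],"xyz":[0,0,-1.5],"gripper":1},{"dr":[0,0,0],"xyz":[0,0,-4],"gripper":1},{"dr":[0,0,0],"xyz":[0,0,-7],"gripper":1},{"dr":[0,0,0],"xyz":[0,0,-10],"gripper":0.8}]' >/dev/null; python3 st.py; python3 - <<'E'
from h import *
t=cams.read_camera('top');save(t,'t6.png')
for c in [(281,110),(233,95),(330,125)]: print(w2c(back(t,(230+c[0]/5,190+c[1]/5),57)))
for th in ['moving_ring','holder_mid','cradle']:
    r=finder.spot_point(th,t); print(th,[(np.array(q['position']).round(1).tolist(),round(q['score'],2),w2c(q['position']).round(1).tolist()) for q in r[:3]])
goal(69,4,130)
E
```

```text
t 16.4 clamp [-122.5   38.3] z 147.4 F clamp [1.2 0.7] 0.1 tq [-0.01  0.04 -0.02] w 0.055
[68.83895612  8.24209413]
[68.36412295 31.26311854]
[ 69.4596868  -15.20908137]
moving_ring [([449.5, 71.8, 58.7], 0.67, [-119.6, 32.7])]
holder_mid [([622.8, -10.0, 54.6], 0.64, [71.0, 12.1]), ([730.3, -79.9, 9.5], 0.51, [195.4, -18.8])]
cradle [([620.5, -17.3, 48.0], 0.76, [71.2, 4.4])]
xyz cm [-3.66 19.06  1.74] dr [ 0.07 -0.09  0.34] now [449.5  78.9 147.2] clamp [-121.9   39.4]
```

```bash
python3 -m handwheel '[{"dr":[0,0,0],"xyz":[-0.9,3.9,0],"gripper":0},{"dr":[0,0,0],"xyz":[-1.8,7.8,0],"gripper":0},{"dr":[0,0,0],"xyz":[-2.7,11.8,0],"gripper":0},{"dr":[0,0,0],"xyz":[-3.6,15.6,0],"gripper":0},{"dr":[0,0,0.3],"xyz":[-3.6,19.1,0],"gripper":0}]' >/dev/null; python3 -m handwheel '[{"dr":[0,0,0],"xyz":[0,0,0.5],"gripper":0},{"dr":[0,0,0],"xyz":[0,0,1],"gripper":0},{"dr":[0,0,0],"xyz":[0,0,1.5],"gripper":0},{"dr":[0,0,0],"xyz":[0,0,2],"gripper":0},{"dr":[0,0,0],"xyz":[0,0,2],"gripper":0}]' >/dev/null;  python3 st.py; python3 - <<'E'
from h import *
w=cams.read_camera('wrist');save(w,'w7.png')
for th in ['holder_mid','cradle']:
    r=finder.spot_point(th,w); print(th,[(np.array(q['position']).round(1).tolist(),round(q['score'],2),w2c(q['position']).round(1).tolist()) for q in r[:3]])
E
```

```text
t 17.43 clamp [66.9  4.4] z 124.9 F clamp [ 0.1 -0.2] -0.6 tq [-0.03  0.15 -0.05] w 0.501
holder_mid [([624.1, -12.0, 49.2], 0.8, [72.8, 10.6]), ([721.6, -79.3, 11.7], 0.75, [187.0, -21.1])]
cradle [([620.8, -14.3, 49.7], 0.76, [70.5, 7.4])]
```

View pics/w7.png

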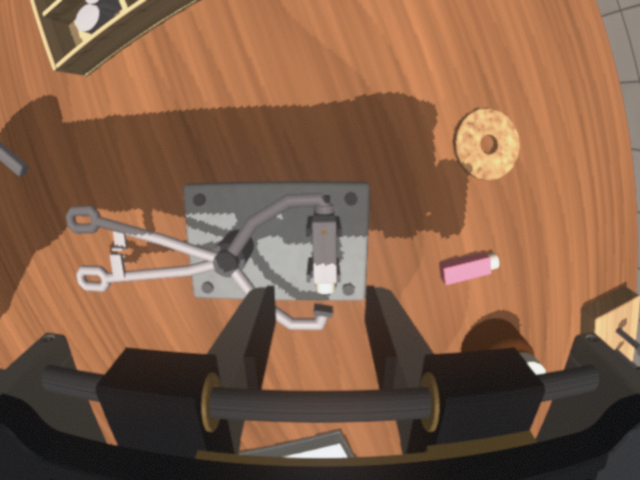

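```bash
cat >> h.py <<'E'
def wback(p,uv,z):
    E=np.array(p['extrinsics']);K=np.array(p['K'])
    d=np.array([(uv[0]-K[0,2])/K[0,0],(uv[1]-K[1,2])/K[1,1]]);r=np.linalg.norm(d)
    ray=np.array([*(d/r*np.sin(r)),np.cos(r)]); ray=E[:3,:3].T@ray; o=-E[:3,:3].T@E[:3,3]
    return o+ray*(z-o[2])/ray[2]
E
python3 - <<'E'
from h import *
import cv2
w=cams.read_camera('wrist'); save(w,'w8.png')
cv2.imwrite('pics/w8c.png',cv2.resize(cv2.imread('pics/w8.png')[175:335,175:385],None,fx=3.7,fy=3.7,interpolation=cv2.INTER_CUBIC))
for n,uv,z in [('plate TL',(185,184),12),('plate TR',(370,184),12),('BR',(366,301),12),('BL',(195,299),12)]: print(n,w2c(wback(w,uv,z)).round(1))
E
```

```text
plate TL [-39.   51.4]
plate TR [108.5  49.7]
BR [109.2 -50.1]
BL [-40.7 -50.1]
```

View pics/w8c.png

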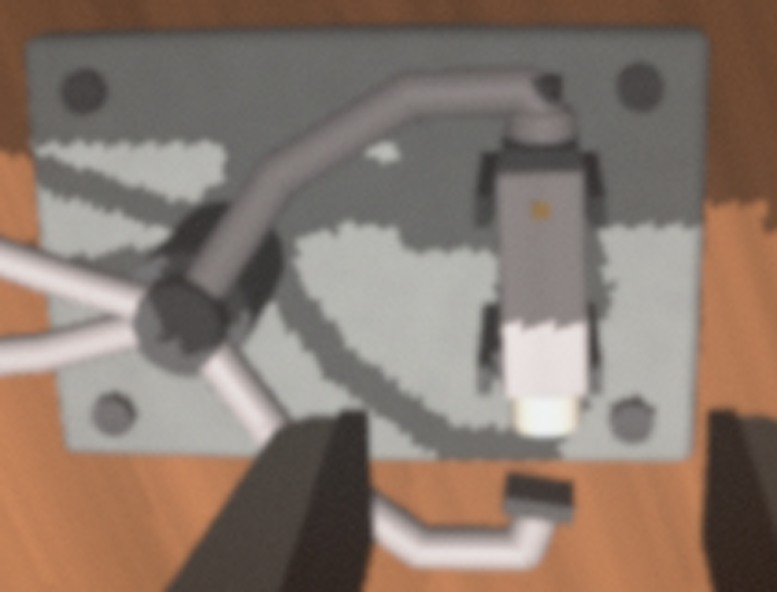

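```bash
python3 - <<'E'
from h import *
w=cams.read_camera('wrist')
for n,c,z in [('holder ctr',(543,265),58),('end+',(541,170),58),('end-',(546,398),58),('sup+ o',(487,152),50),('sup+ i',(487,215),50),('sup- o',(487,305),50),('sup- bottom',(487,385),50),('supR- o',(595,305),50),('supR+ o',(593,152),50),('burr end',(546,437),50)]:
    print(n,w2c(wback(w,(175+c[0]/3.7,175+c[1]/3.7),z)).round(1))
goal(69,4,32); print(np.array(w['extrinsics'])[:3,:3].T@-np.array(w['extrinsics'])[:3,3])
E
python3 st.py
```

```text
holder ctr [71.3 13.2]
end+ [70.9 31.1]
end- [ 72.  -13.2]
sup+ o [61.  32.5]
sup+ i [60.9 20.5]
sup- o [60.7  2.7]
sup- bottom [ 60.5 -13.9]
supR- o [81.3  2.7]
supR+ o [80.6 32.5]
burr end [ 72. -25.]
xyz cm [-0.06 -0.01  9.52] dr [ 0.04 -0.04  0.04] now [618.6 -16.5 127.2] clamp [69.1  4.5]
[647.13133547  63.14026749 297.40246583]
t 17.68 clamp [69.1  4.5] z 127.2 F clamp [ 0.7 -0.6] 0.9 tq [-0.05  0.13 -0.04] w 0.503
```

```bash
python3 -m handwheel '[{"dr":[0,0,0],"xyz":[0,0.15,2],"gripper":0},{"dr":[0,0,0],"xyz":[0,0.15,4],"gripper":0},{"dr":[0,0,0],"xyz":[0,0.15,6],"gripper":0},{"dr":[0,0,0],"xyz":[0,0.15,7],"gripper":0},{"dr":[0,0,0],"xyz":[0,0.15,7],"gripper":0}]' >/dev/null; python3 st.py;  python3 -m handwheel '[{"dr":[0,0,0],"xyz":[0,0,0.6],"gripper":0},{"dr":[0,0,0],"xyz":[0,0,1.2],"gripper":0},{"dr":[0,0,0],"xyz":[0,0,1.8],"gripper":0},{"dr":[0,0,0],"xyz":[0,0,2.4],"gripper":0},{"dr":[0,0,0],"xyz":[0,0,2.4],"gripper":0}]' >/dev/null; python3 st.py; python3 - <<'E'
from h import *
w=cams.read_camera('wrist'); save(w,'w9.png')
cv2.imwrite('pics/w9c.png',cv2.resize(cv2.imread('pics/w9.png')[175:375,220:440],None,fx=3,fy=3,interpolation=cv2.INTER_CUBIC))
E
python3 st.py
```

```text
t 18.1 clamp [69.1  3.7] z 54.7 F clamp [ 0.1 -0.5] -0.4 tq [-0.09  0.15  0.03] w 0.497
t 18.52 clamp [70.1  4. ] z 31.6 F clamp [0.3 0.6] -0.2 tq [-0.05  0.1   0.07] w 0.497
t 18.57 clamp [70.3  4. ] z 32.1 F clamp [0.1 1. ] 0.2 tq [-0.06  0.08  0.01] w 0.501
```

View pics/w9c.png

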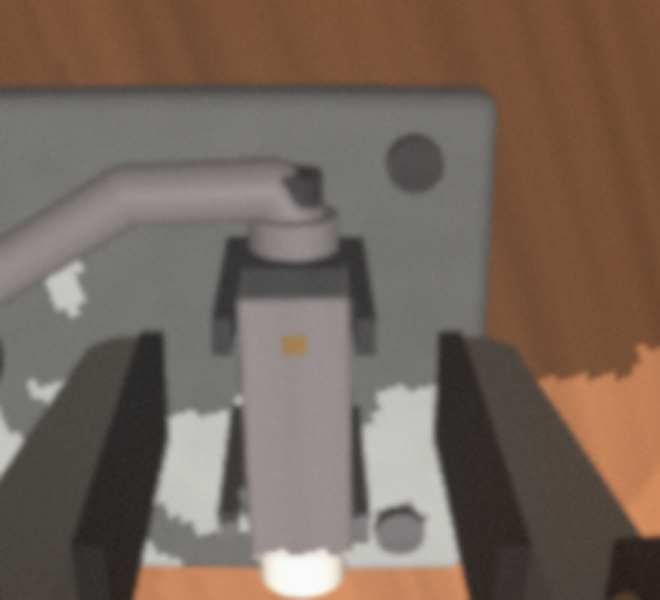

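The fingers straddle the holder centrally, at crop (165,335) and (440,335), with the bar between. I close.

```bash
for i in 1 2; do python3 -m handwheel '[{"dr":[0,0,0],"xyz":[0,0,0],"gripper":1},{"dr":[0,0,0],"xyz":[0,0,0],"gripper":1},{"dr":[0,0,0],"xyz":[0,0,0],"gripper":1},{"dr":[0,0,0],"xyz":[0,0,0],"gripper":1},{"dr":[0,0,0],"xyz":[0,0,0],"gripper":1}]' >/dev/null; python3 st.py; done
```

```text
t 18.98 clamp [70.3  4.2] z 32.8 F clamp [-0.4 -0.5] 2.8 tq [-0.18  0.34 -0.02] w 0.171
t 19.4 clamp [70.3  4.2] z 32.8 F clamp [-3.8  1. ] 5.8 tq [ 0.2   0.88 -0.  ] w 0.17
```

```bash
python3 -m handwheel '[{"dr":[0,0,0],"xyz":[0,0,-0.3],"gripper":1},{"dr":[0,0,0],"xyz":[0,0,-0.6],"gripper":1},{"dr":[0,0,0],"xyz":[0,0,-1],"gripper":1},{"dr":[0,0,0],"xyz":[0,0,-1.5],"gripper":1},{"dr":[0,0,0],"xyz":[0,0,-2],"gripper":1}]' >/dev/null; python3 st.py;python3 -m handwheel '[{"dr":[0,0,0],"xyz":[0,0,-1.5],"gripper":1},{"dr":[0,0,0],"xyz":[0,0,-3],"gripper":1},{"dr":[0,0,0],"xyz":[0,0,-5],"gripper":1},{"dr":[0,0,0],"xyz":[0,0,-7],"gripper":1},{"dr":[0,0,0],"xyz":[0,0,-9],"gripper":1}]' >/dev/null; python3 st.py; python3 - <<'E'
from h import *
w=cams.read_camera('wrist'); save(w,'w10.png')
s=cams.read_camera('scene'); save(s,'s10.png')
for n,p in (('w',w),('s',s)):
  for th in ['holder_mid','tray','moving_ring']:
    r=finder.spot_point(th,p); print(th,[(np.array(q['position']).round(1).tolist(),round(q['score'],2)) for q in r[:3]])
goal(481,-297,130,-19.1,world=True)
E
```

```text
t 19.82 clamp [71.2  4. ] z 53.1 F clamp [-0.7 -0.4] -0.9 tq [-0.07  0.11 -0.03] w 0.172
t 20.23 clamp [71.   3.9] z 144.1 F clamp [0.6 0.2] 0.3 tq [-0.1   0.08 -0.05] w 0.176
holder_mid [([621.2, -13.9, 161.6], 0.86), ([720.0, -79.9, 8.1], 0.84), ([346.6, 174.9, 2.9], 0.4)]
tray [([738.6, -177.8, 0.7], 0.52)]
moving_ring [([553.8, 3.8, 1.4], 0.4)]
holder_mid [([623.7, -13.6, 164.7], 0.61), ([723.4, -77.9, 10.1], 0.54)]
tray [([480.0, -297.4, 1.4], 0.79), ([400.6, -515.0, 1.9], 0.68), ([339.4, -150.8, 1.7], 0.66)]
moving_ring [([448.7, 72.8, 55.4], 0.63)]
xyz cm [-30.94  -3.91   1.17] dr [-0.11  0.05  0.01] now [619.1 -17.4 141.3] clamp [69.9  3.9]
```

View pics/w10.png

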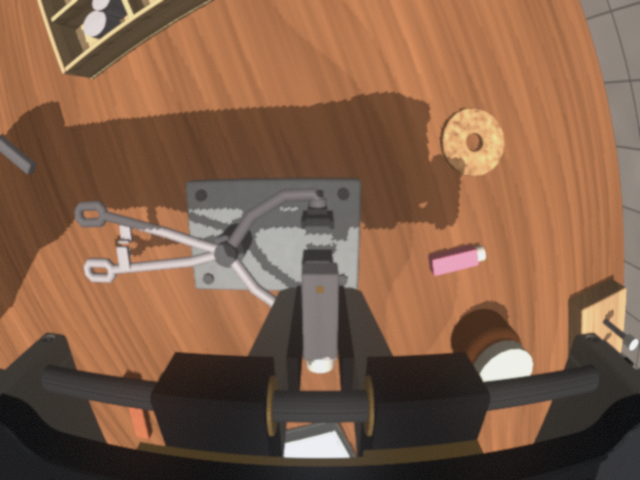

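Holder is gripped level with the burr flush. I carry it to the tray.

```bash
python3 -m handwheel '[{"dr":[0,0,0],"xyz":[-3,-0.4,0],"gripper":1},{"dr":[0,0,0],"xyz":[-6,-0.8,0],"gripper":1},{"dr":[0,0,0],"xyz":[-9.5,-1.2,0],"gripper":1},{"dr":[0,0,0],"xyz":[-13,-1.6,0],"gripper":1},{"dr":[0,0,0],"xyz":[-16,-2,0],"gripper":1}]' >/dev/null;python3 -m handwheel '[{"dr":[0,0,0],"xyz":[-3,-0.4,0],"gripper":1},{"dr":[0,0,0],"xyz":[-6,-0.8,0],"gripper":1},{"dr":[0,0,0],"xyz":[-9.5,-1.2,0],"gripper":1},{"dr":[0,0,0],"xyz":[-13,-1.6,0],"gripper":1},{"dr":[0,0,0],"xyz":[-15,-1.9,0],"gripper":1}]' >/dev/null; python3 st.py; python3 - <<'E'
from h import *
goal(481,-297,60,-19.1,world=True)
w=cams.read_camera('wrist'); save(w,'w11.png')
E
```

```text
t 21.47 clamp [  30.4 -310.5] z 142.1 F clamp [ 0.1 -0.5] -1.0 tq [-0.1   0.09  0.05] w 0.17
xyz cm [0.52 0.05 8.21] dr [-0.06  0.11 -0.23] now [ 478.9 -301.6  142.1] clamp [  30.4 -310.5]
```

View pics/w11.png

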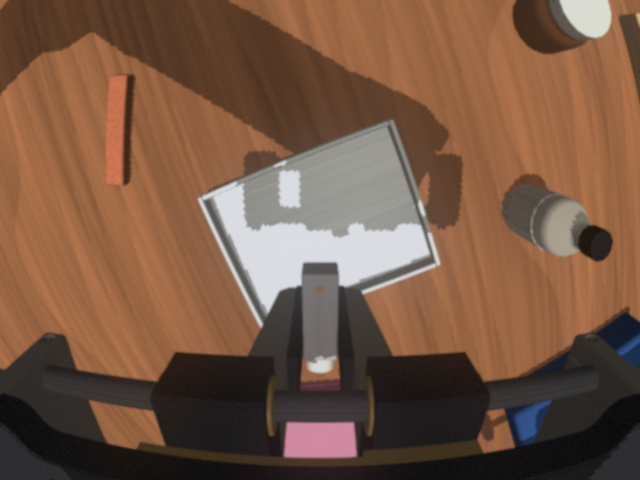

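```bash
python3 -m handwheel '[{"dr":[0,0,0],"xyz":[0.2,0,2],"gripper":1},{"dr":[0,0,0],"xyz":[0.4,0,4],"gripper":1},{"dr":[0,0,0],"xyz":[0.5,0,6],"gripper":1},{"dr":[0,0,0],"xyz":[0.5,0,8],"gripper":1},{"dr":[0,0,0],"xyz":[0.5,0,9.5],"gripper":1}]' >/dev/null;python3 st.py; python3 -m handwheel '[{"dr":[0,0,0],"xyz":[0,0,1],"gripper":1},{"dr":[0,0,0],"xyz":[0,0,2],"gripper":1},{"dr":[0,0,0],"xyz":[0,0,3],"gripper":1},{"dr":[0,0,0],"xyz":[0,0,3.5],"gripper":1},{"dr":[0,0,0],"xyz":[0,0,3.5],"gripper":1}]' >/dev/null;python3 st.py
```

```text
t 21.93 clamp [  30.6 -300.3] z 45.2 F clamp [0.6 0.6] -0.2 tq [-0.05  0.11  0.02] w 0.167
t 22.35 clamp [  31.2 -300.8] z 11.6 F clamp [-0.2  0.6] -0.3 tq [-0.04  0.16  0.01] w 0.17
```

```bash
python3 -m handwheel '[{"dr":[0,0,0],"xyz":[0,0,0.1],"gripper":1},{"dr":[0,0,0],"xyz":[0,0,0.2],"gripper":1},{"dr":[0,0,0],"xyz":[0,0,0.3],"gripper":1},{"dr":[0,0,0],"xyz":[0,0,0.4],"gripper":1},{"dr":[0,0,0],"xyz":[0,0,0.5],"gripper":1}]' >/dev/null;python3 st.py; python3 -m handwheel '[{"dr":[0,0,0],"xyz":[0,0,0.1],"gripper":1},{"dr":[0,0,0],"xyz":[0,0,0.2],"gripper":1},{"dr":[0,0,0],"xyz":[0,0,0.3],"gripper":1},{"dr":[0,0,0],"xyz":[0,0,0.3],"gripper":1},{"dr":[0,0,0],"xyz":[0,0,0.3],"gripper":1}]' >/dev/null;python3 st.py
```

```text
t 22.77 clamp [  32.1 -300.9] z 7.9 F clamp [0.3 0.4] -0.7 tq [-0.04  0.07  0.08] w 0.17
t 23.18 clamp [  31.7 -300.9] z 4.5 F clamp [-0.3 -0.7] -1.2 tq [-0.03  0.08 -0.01] w 0.174
```

```bash
python3 -m handwheel '[{"dr":[0,0,0],"xyz":[0,0,0],"gripper":0.66},{"dr":[0,0,0],"xyz":[0,0,0],"gripper":0.65},{"dr":[0,0,0],"xyz":[0,0,0],"gripper":0.64},{"dr":[0,0,0],"xyz":[0,0,0],"gripper":0.63},{"dr":[0,0,0],"xyz":[0,0,0],"gripper":0.62}]' >/dev/null;python3 st.py; python3 - <<'E'
from h import *
w=cams.read_camera('wrist'); save(w,'w12.png')
s=cams.read_camera('scene'); save(s,'s12.png')
for p in (w,s): print([(np.array(q['position']).round(1).tolist(),round(q['score'],2)) for q in finder.spot_point('holder_mid',p)[:3]])
a=cv2.imread('pics/s12.png')[160:235,240:340];cv2.imwrite('pics/s12c.png',cv2.resize(a,None,fx=7,fy=7,interpolation=cv2.INTER_CUBIC))
E
```

```text
t 23.6 clamp [  31.9 -301. ] z 4.7 F clamp [ 0.8 -0.1] -0.6 tq [-0.01  0.1   0.01] w 0.194
[([483.5, -289.0, 13.2], 0.98)]
[([665.8, -345.2, -0.3], 0.75), ([724.0, -80.4, 9.7], 0.74), ([481.1, -289.6, 11.4], 0.64)]
```

View pics/w12.png

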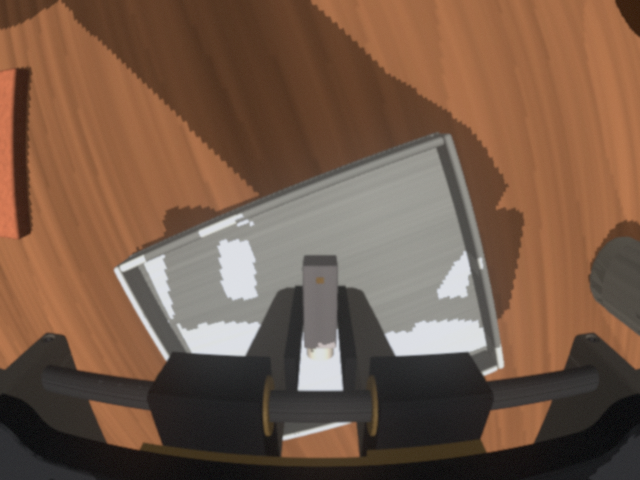

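The holder has slid down onto the tray floor and lies flat, with its mid at z≈12. I open and lift.

```bash
python3 -m handwheel '[{"dr":[0,0,0],"xyz":[0,0,0],"gripper":0.4},{"dr":[0,0,0],"xyz":[0,0,0],"gripper":0.2},{"dr":[0,0,0],"xyz":[0,0,0],"gripper":0},{"dr":[0,0,0],"xyz":[0,0,0],"gripper":0},{"dr":[0,0,0],"xyz":[0,0,0],"gripper":0}]' >/dev/null;python3 st.py; python3 -m handwheel '[{"dr":[0,0,0],"xyz":[0,0,-1],"gripper":0},{"dr":[0,0,0],"xyz":[0,0,-3],"gripper":0},{"dr":[0,0,0],"xyz":[0,0,-6],"gripper":0},{"dr":[0,0,0],"xyz":[0,0,-10],"gripper":0},{"dr":[0,0,0],"xyz":[0,0,-13],"gripper":0}]' >/dev/null;python3 st.py;  python3 -m handwheel '[{"dr":[0,0,0],"xyz":[2,0,-3],"gripper":0},{"dr":[0,0,0],"xyz":[5,0,-6],"gripper":0},{"dr":[0,0,0],"xyz":[8,0,-6],"gripper":0},{"dr":[0,0,0],"xyz":[10,0,-6],"gripper":0},{"dr":[0,0,0],"xyz":[10,0,-6],"gripper":0}]' >/dev/null; python3 st.py; python3 - <<'E'
from h import *
t=cams.read_camera('top'); save(t,'t13.png')
s=cams.read_camera('scene'); save(s,'s13.png')
w=cams.read_camera('wrist'); save(w,'w13.png')
for p in (t,s,w):
  for th in ['holder_mid','moving_ring','tray']: print(th,[(np.array(q['position']).round(1).tolist(),round(q['score'],2)) for q in finder.spot_point(th,p)[:3]])
E
```

```text
t 24.22 clamp [  31.8 -300.9] z 4.6 F clamp [-0.1  0.7] 0.3 tq [-0.05  0.12  0.04] w 0.496
t 24.63 clamp [  32.  -301.4] z 137.5 F clamp [ 0.3 -0.6] 0.0 tq [-0.13  0.   -0.02] w 0.501
t 25.05 clamp [  32.  -195.3] z 195.8 F clamp [0.1 0.3] -1.0 tq [-0.09  0.12  0.01] w 0.498
holder_mid [([728.8, -82.4, 8.7], 0.5)]
moving_ring [([453.3, 73.8, 53.4], 0.77), ([552.5, -3.6, -2.2], 0.26)]
tray [([393.6, -517.0, 0.8], 0.95), ([737.3, -176.8, 0.6], 0.29)]
holder_mid [([484.3, -292.2, 11.6], 0.64), ([723.0, -78.8, 8.9], 0.43)]
moving_ring [([451.4, 73.8, 55.5], 0.7)]
tray [([401.1, -518.6, 0.5], 0.95), ([480.8, -294.7, 2.0], 0.6)]
holder_mid [([482.1, -287.0, 11.8], 0.93), ([723.3, -82.6, 10.2], 0.65)]
moving_ring []
tray [([397.8, -518.8, -0.8], 0.94), ([481.2, -297.1, 0.0], 0.9)]
```

View pics/w13.png

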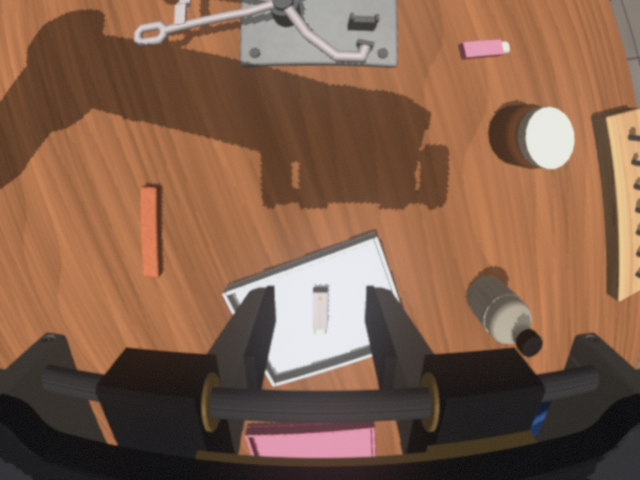

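View pics/t13.png

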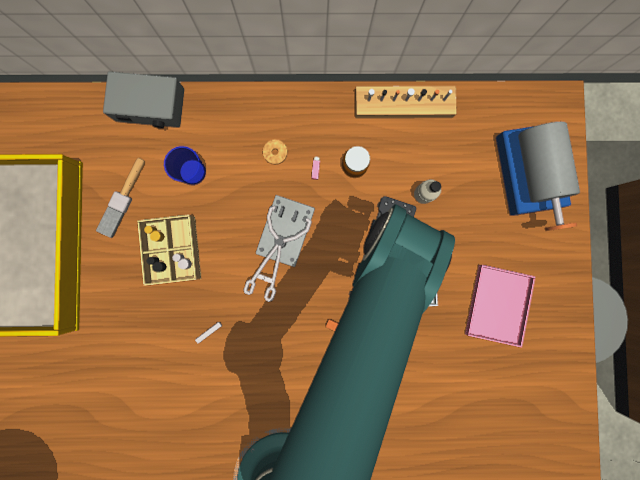

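The holder lies flat in the tray at wrist (320,308), with the burr flush. The clamp is open, the bystanders are in place and the arm is clear.

```bash
python3 -c "
from h import *
print(ctrl.close_job())"
```

```text
the job is handed in; nothing more can be done
None
```

The job is done and handed in at about 25 s of the 64 s allowed; no verdict was reported.

- **Closing:** I pushed the moving ring inwards with the shut fingers. The force stayed around 6–7 N, then rose steadily to about 13 N, which showed the burr was home. After I let go for over a second, the ratchet held by itself, with the ring at clamp y ≈ 15 mm.
- **Opening:** I pressed the handle down about 7 mm and drew it outwards, with at most about 12.5 N on it. The clamp opened fully, with the holder still in its cradle.
- **Placing:** I lifted the holder out, lowered it until the fingertips were just above the tray floor, and loosened the grip. It went the last 9 mm or so down between the fingers.

**Last checks:**
- The holder's middle reads about (482, -288, 12) mm. The tray's origin is at (481, -297), so the holder is flat and near the centre.
- The burr looks flush with the holder.
- The moving ring is back at its open position.
- The pictures show the other things where they were, and the force on the arm reads about zero.

**What disagreed or stayed unseen:**
- The top camera did not report the holder or the aluminium tray at the end, because the arm blocked its view. The scene and wrist cameras agreed on the holder within about 5 mm.
- The wrist camera put the clamp about 2–4 mm further along clamp x than my fit. I split the difference, and the grasp was good.
- No direct reading of the burr or lever was available. Both were judged from force and pictures.

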